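# Hover the terminal-box cover over its threaded holes

### The job

The polishing motor on the bench has its terminal box open on top. Pick up the cover that belongs to it, the one with three screw ears, turn it the right way round and hold it level about a centimetre above the box, with its three screw holes lined up over the three threaded holes, so that a workmate can start the screws before it comes down on the seal. Finish still holding it there, steady: never let it touch the motor, do not put it down or let go, and leave the other cover, the bowl, the basket and the screwdriver where they lie.

Things in the scene. Friction and masses are not known exactly. Their poses are not given: they have to be found in the camera images.
- motor: Grey finned electric polishing motor bolted to the bench; fixed. 140 mm across, its level axis 71 mm up; a black fan cowl ends 128 mm one way, the tip of a bare steel taper spindle 198 mm the other way. An open aluminium terminal box stands on top. Origin: on the bench under the centre of the box; x axis along the motor from fan to spindle, the long way of the box; z up.
- box_rim (a point): Centre of the terminal box's open mouth, at rim height: 176 mm above the bench, the motor's highest part (its thin black seal is 1 mm proud; the brass studs inside stay 8 mm below). Box 84 x 52 mm outside. Three round lugs, 19 mm across, with vertical 6.6 mm threaded holes: one on each long side near the fan end, one in the middle of the short side towards the spindle. Axes as the motor's.
- thread0 (a point): Mouth of a threaded hole in the box's lugs, at rim height (176 mm above the bench): in the motor's frame 31 mm towards the fan (-x) and 32 mm to +y.
- thread1 (a point): Mouth of the second threaded hole: in the motor's frame at x = -31 mm, y = -32 mm, z = 176 mm.
- thread2 (a point): Mouth of the third threaded hole, in the single lug on the spindle side: in the motor's frame at x = +48 mm, y = 0, z = 176 mm.
- cover_center (a point): The matching cover's centre, 10 mm above its underside. It lies flat on the bench, right way up: bare cast aluminium, 0.15 kg, stiff. Flange 84 x 52 mm, 5 mm thick; on it a raised solid middle with upright sides, 60 mm long, 38 mm wide, its top 20 mm above the underside: grip it across the 38 mm. x axis along its length towards the single ear, z up; y across.
- cover_hole0 (a point): Centre of the hole in one of the paired ears, on the level of the cover's underside: from the middle of the underside x = -31 mm, y = +32 mm. It belongs over thread0.
- cover_hole1 (a point): The other paired ear's hole, on the level of the underside: x = -31 mm, y = -32 mm. It belongs over thread1.
- cover_hole2 (a point): The single ear's hole, on the level of the underside: x = +48 mm, y = 0. It belongs over thread2.
- cover: The same cover; origin in the middle of its underside, axes as at its centre. Three round ears, 19 mm across, 5 mm thick, with 10 mm through holes stick out of the flange just as the lugs do from the box: a pair on the long sides near one end, a single one in the middle of the other end. It fits one way round only: single ear over single lug, axes parallel to the motor's.
- other_cover: Cover of another motor, to be left alone: bare cast aluminium, square flange 66 x 66 mm, four ears with holes at its corners and a round raised middle 54 mm across, 20 mm high in all. Origin: middle of its underside.
- bowl: Spun aluminium bowl with two flat ears, 154 mm across the rim, 190 mm over the ears, 56 mm high, to be left alone. Origin: middle of its underside.
- basket: Shallow round rattan basket, 165 mm across, 41 mm high, to be left alone. Origin: middle of its underside.
- screwdriver: Screwdriver with a 26 mm thick red handle, 200 mm long, lying on the bench beyond the motor, to be left alone. Origin: on the bench under its middle.
Not all that is in view belongs to the job. What is shaped like the cover but blue is not meant.

How it is judged:
By the outcome, as a careful person would: the job done as asked, in the order asked, and still so for the second after the job is handed in, while the arm keeps its last pose, push and grip.
It also fails if it takes over 38 s, if anything falls off the work surface, if the arm or the gripper's body presses on something with over 40 N, if the wrist force passes 120 N, or if a joint passes its speed limit or range.

### The arm

A 6-joint arm with a two-finger parallel gripper is mounted at the origin on the work surface. World frame = base frame: x ahead of the robot, y to its left, z up, the work surface at z = 0. Lengths are in mm, angles in rad, forces in N, time in s.
With the tool pointing down it reaches from about 425 to 950 mm from the base axis. Payload 14.7 kg.
Tool frame: the origin (TCP) lies at the very end of the fingers, on their centre line; the grasp point (between the pads) lies 19 mm behind it; z points along the fingers, y is the line along which they close (so a half turn about z gives the same grasp; the last joint's range is limited). The gripper opens to 85 mm and grips with 20 to 120 N. Pads are 22 mm wide; open, the fingers measure 114 mm over their backs; the gripper's body (76 mm by 85 mm) begins 54 mm behind the grasp point. The pads swing forward as they close: fully open they stand 13 mm farther back than shut.
Start: joints at [1.075, 0.48, 1.596, -0, 1.065, -0.047], TCP at [282.001, 585.634, 231.297] pointing down, gripper open.
Joint ranges: [-2.75, 2.75], [-0.82, 2.05], [0.23, 2.67], [-1.56, 4.7], [0.09, 2.69], [-2.92, 2.92]. Speed limits (rad/s): [1.89, 1.89, 2.39, 3.01, 3.01, 3.01].

### API

Orientations are given as a unit quaternion [x, y, z, w].
In Python, from workcell import arm, vision gives the robot as it stands.
- The arm moves only by the tool jog_arm, never from a script. Its argument "rows" is a list that holds one entry, the list of rows, each a list of 5 numbers: the shift along the world's x, y, z in cm, then the turn about the world's z in degrees, then the gripper's target within -1 to 1 (fully open at 1, half-way at 0, shut at -1). In form: [[[tx, ty, tz, roll, gripper], ...]]. A call has 1 to 5 rows; each row shifts and turns the commanded pose from where the row before left it; what a row does not reach is not made up. A row lasts 1/10 s, in which the tool goes at most 50 mm and 8.59 degrees, less where a joint would pass 70% of its speed; a pose out of reach is approached as far as the arm can. A call with a gripper value outside its range is refused whole. The fingers move at their own pace and stop on an object; "force" is the grip in N (left out, the last holds). Time passes only in rows, so rows that do not move let the fingers close. It gives the time, the measured TCP pose, the force, the opening and the grip force at its end, in the units of the state.
- arm.get_obs(): the state, without advancing time (a new reading comes with each control period).
- vision.snapshot(name): name is "side" or "top" or "wrist"; returns a dict with "color" (480x640x3 uint8, blue, green, red), "depth" (480x640 float32, mm along the optical axis (not along the pixel's ray), 0 where there is no reading), "intrinsics" (3x3 intrinsics, pixels), "D" ([k1, k2, p1, p2, k3] as OpenCV has them; the pictures are not rectified), "rvec" (rotation vector, rad) and "tvec" (3), from world to camera coordinates, as OpenCV has them. Camera axes: x right, y down, z forward; pixel columns grow to the right and rows downward; lengths in mm; the calibration is good to about 2 mm. A picture is of the moment at which its call begins.
- arm.sign_off(): hands the job in; it is judged then, once.
The state is a dict: "clock": time; "joint_pos": joint angles; "qd": joint speeds; "joint_torque": joint torques, N m; "tool_pos": TCP position; "eef_rot": TCP orientation; "wrist_force": force on the tool from outside, world axes, zero at the start; "moment": the same for the moment, N m; "width": finger opening in mm; "finger_force": force on a finger pad.
Only numpy, scipy, OpenCV 4.12 (cv2) and the standard library are available. Lean on these libraries where they do the work, as an engineer would, in place of code of your own. Each camera call takes 0.05 s, during which the arm holds its last target. There are 200 camera calls.

## Working session

There is one attempt and no reset: what is moved stays moved. The work goes in short steps, Python scripts to look and compute and a tool call to move; the robot and the scene stay as the last step left them, time stands still between calls to the robot, and variables do not carry over. Pictures are saved under pics/ and viewed, at most 10 in all, crops included, and the job is handed in when it is done.

Besides the shell and the picture viewer there is one more tool, called after "Request:" as name(argument=value, ...), one argument or row to a line, values as JSON. jog_arm: Moves the arm, as the interface text tells. Its arguments: {"type":"object","properties":{"rows":{"type":"array","items":{"type":"array","items":{"type":"array","items":{"type":"number"}}}},"force":{"type":"number"}},"required":["rows"]}

```bash
mkdir -p pics; cat > h.py <<'E'
import numpy as np, cv2, pickle
from workcell import arm, vision
def snap(n,f):
    s=vision.snapshot(n); cv2.imwrite(f'pics/{f}.png',s['color']); pickle.dump(s,open(f'{f}.pkl','wb')); return s
def load(f): return pickle.load(open(f'{f}.pkl','rb'))
def ray(s,uv):
    R=cv2.Rodrigues(np.array(s['rvec'],float))[0]; t=np.array(s['tvec'],float).reshape(3)
    p=cv2.undistortPoints(np.array(uv,float).reshape(-1,1,2),np.array(s['intrinsics'],float),np.array(s['D'],float)).reshape(-1,2)
    d=np.c_[p,np.ones(len(p))]
    return R,t,d
def onz(s,uv,z):
    R,t,d=ray(s,uv); c=-R.T@t; w=d@R; k=(z-c[2])/w[:,2]; return c+w*k[:,None]
def cloud(s):
    v,u=np.mgrid[:480,:640]; uv=np.c_[u.ravel(),v.ravel()]; R,t,d=ray(s,uv)
    return ((d*s['depth'].reshape(-1,1)-t)@R).reshape(480,640,3)
E
python3 -c "
from h import *
for n in ['top','side']: snap(n,n+'1')
print(arm.get_obs())"
```

```text
{'clock': 0.1, 'joint_pos': array([ 1.07540013e+00,  4.80761728e-01,  1.59681026e+00, -2.54073035e-05,
        1.06509473e+00, -4.65755539e-02]), 'qd': array([-0.00041557, -0.00228484, -0.00234779,  0.00067484,  0.00102776,
        0.00118926]), 'joint_torque': array([ 9.90089284e-04, -9.52258372e+01, -4.31045079e+01, -1.72237316e-05,
        5.32442325e-03,  6.85022087e-05]), 'tool_pos': array([281.83668652, 585.31278285, 230.74159031]), 'eef_rot': array([ 2.22525471e-01,  9.74926729e-01, -5.20405830e-04, -1.33047962e-04]), 'wrist_force': array([-1.09096742, -0.65735805, -0.6508939 ]), 'moment': array([-0.01081562, -0.02032753, -0.00717438]), 'finger_force': 0.0, 'width': 85.34932384423001}
```

View pics/top1.png

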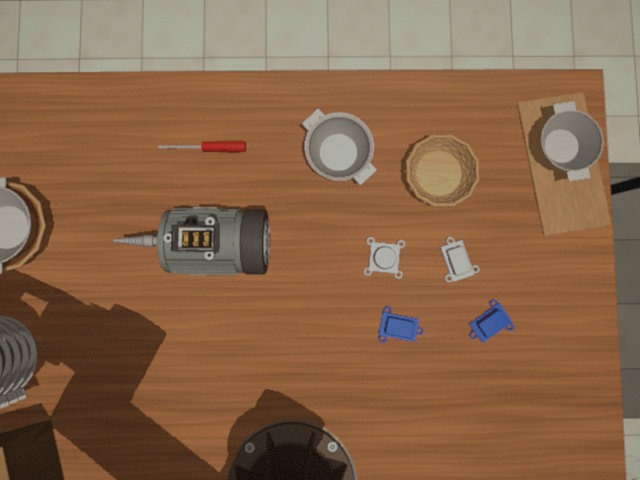

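View pics/side1.png

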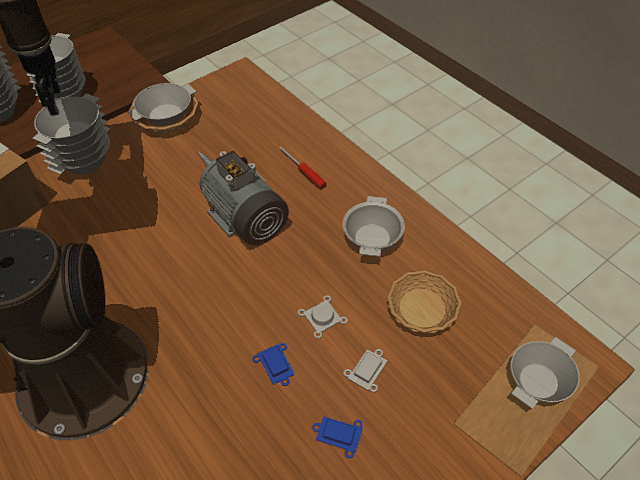

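The top picture shows the motor box at about (195,238), with the spindle to the left. The three-eared cover is at (458,260), the square cover at (384,258), and there are two blue decoys below. I'll enlarge both targets.

```bash
python3 -c "
from h import *
s=load('top1');c=s['color']
a=cv2.resize(c[225:295,425:495],(560,560),interpolation=cv2.INTER_CUBIC)[:, :400]
a=cv2.resize(c[230:290,435:485],(400,480),interpolation=cv2.INTER_CUBIC)
b=cv2.resize(c[210:270,160:220],(400,400),interpolation=cv2.INTER_CUBIC)
b=cv2.resize(c[210:270,165:215],(400,480),interpolation=cv2.INTER_CUBIC)
cv2.imwrite('pics/crop1.png',np.hstack([a,b]))
print(s['intrinsics'],s['D'],onz(s,[[458,260],[384,258],[640,480]],0),onz(s,[[195,238]],176))
P=cloud(s);z=P[...,2]
for zl,zh,r in [(15,25,(230,290,435,485)),(165,185,(195,285,150,225))]:
  y0,y1,x0,x1=r;q=P[y0:y1,x0:x1].reshape(-1,3);q=q[(q[:,2]>zl)&(q[:,2]<zh)];print(len(q),q.mean(0),cv2.minAreaRect(q[:,:2].astype(np.float32)))
"
```

```text
[[459.75178866   0.         323.38375243]
 [  0.         459.75178866 232.61127406]
 [  0.           0.           1.        ]] [-0.01125476  0.          0.          0.          0.        ] [[ 4.95782300e+02 -3.87726914e+02  0.00000000e+00]
 [ 5.01982815e+02 -2.17574392e+02  0.00000000e+00]
 [-5.23788018e-01 -7.83462779e+02  0.00000000e+00]] [[539.79111746 167.66213613 176.        ]]
440 [ 494.81472891 -383.83320859   20.03739825] ((495.2287292480469, -384.3167724609375), (60.17042541503906, 38.282283782958984), 17.93535041809082)
637 [543.19988612 171.31533058 173.82312735] ((540.1361083984375, 179.39895629882812), (99.420654296875, 80.54557037353516), 89.59613037109375)
```

View pics/crop1.png

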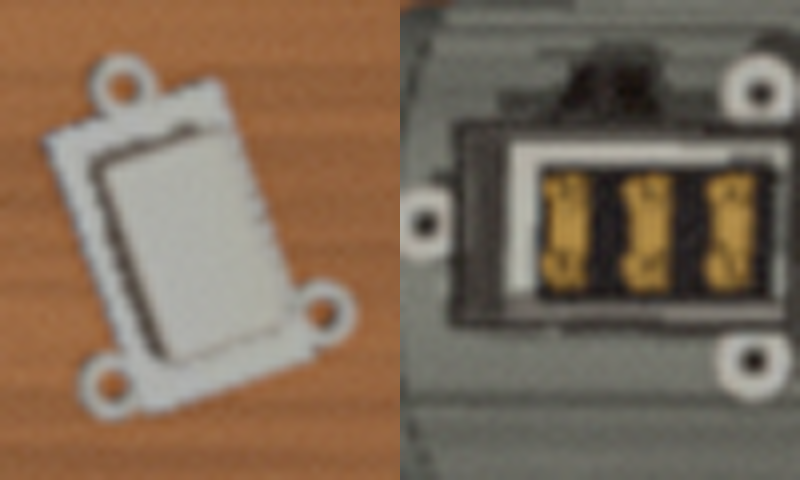

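The left crop shows the cover: single hole at (124,88), paired holes at (325,314) and (112,385). The right crop shows the box: single thread at (26,225), paired threads at (361,93) and (354,361), all in crop pixels at 8x.

```bash
cat >> h.py <<'E'
def fit(p,M=np.array([[48,0],[-31,32],[-31,-32.]])):
    # p order: single, +y hole, -y hole
    p=p[:,:2]; A=M-M.mean(0); B=p-p.mean(0)
    a=np.arctan2((A[:,0]*B[:,1]-A[:,1]*B[:,0]).sum(),(A*B).sum())
    R=np.array([[np.cos(a),-np.sin(a)],[np.sin(a),np.cos(a)]])
    o=p.mean(0)-R@M.mean(0); return o,np.degrees(a),p-(M@R.T+o)
E
python3 -c "
from h import *
s=load('top1')
f=lambda d,o:(np.array(d)+.5)/8-.5+np.array(o)
print(fit(onz(s,f([[124,88],[112,385],[325,314]],(435,230)),5)))
print(fit(onz(s,f([[26,225],[354,361],[361,93]],(165,210)),176)))
print(fit(onz(s,f([[26,225],[361,93],[354,361]],(165,210)),176)))
from scipy.spatial.transform import Rotation as Ro
print(Ro.from_quat(arm.get_obs()['eef_rot']).as_matrix())
"
```

```text
(array([ 494.86919884, -384.44404928]), np.float64(18.09660089145047), array([[-0.14973004,  0.20362796],
       [ 0.24715355,  0.3249565 ],
       [-0.09742351, -0.52858446]]))
(array([540.18962131, 171.49826893]), np.float64(89.16533646655394), array([[-0.05310052, -0.07069944],
       [ 0.02536789,  0.0996415 ],
       [ 0.02773263, -0.02894206]]))
(array([540.171402  , 171.49849878]), np.float64(89.38904498033926), array([[  0.15251736,  -0.07329353],
       [ 63.91970906,  -0.83500777],
       [-64.07222642,   0.90830131]]))
[[-9.00964794e-01  4.33891921e-01 -4.91031135e-04]
 [ 4.33892198e-01  9.00964288e-01 -9.55501986e-04]
 [ 2.78169243e-05 -1.07392823e-03 -9.99999423e-01]]
```

Request:
jog_arm(
  rows=[
    [[4, -3, 1, -8.5, 1], [4, -3, 1, -8.5, 1], [4, -3, 1, -8.5, 1], [4, -3, 1, -8.5, 1], [4, -3, 1, -8.5, 1]],
  ],
)

```text
clock: 0.6
tool_pos: [479.3, 437.1, 280.5]
eef_rot: [0.563, 0.826, -0.0, -0.0]
wrist_force: [0.9, 0.5, -0.7]
width: 85.3
finger_force: 0.0
```

Request:
jog_arm(
  rows=[
    [[0, -4, 0, -8.5, 1], [0, -4, 0, -8.5, 1], [0, -4, 0, -8.5, 1], [0, -4, 0, -8.5, 1], [0, -4, 0, -8.5, 1]],
  ],
)

```text
clock: 1.1
tool_pos: [477.7, 236.9, 280.1]
eef_rot: [0.824, 0.566, -0.0, -0.0]
wrist_force: [1.3, -0.4, 1.2]
width: 85.4
finger_force: 0.0
```

Request:
jog_arm(
  rows=[
    [[0, -4, 0, -8.5, 1], [0, -4, 0, -8.5, 1], [0, -4, 0, -8.5, 1], [0, -4, 0, -8.5, 1], [0, -4, 0, -8.5, 1]],
  ],
)

```text
clock: 1.6
tool_pos: [477.7, 37.0, 280.2]
eef_rot: [0.973, 0.229, -0.0, -0.0]
wrist_force: [-0.2, -0.2, 0.6]
width: 85.7
finger_force: 0.0
```

Request:
jog_arm(
  rows=[
    [[0, -4, 0, -8.5, 1], [0, -4, 0, 0, 1], [0, -4, 0, 0, 1], [0, -4, 0, 0, 1], [0, -4, 0, 0, 1]],
  ],
)

```text
clock: 2.1
tool_pos: [477.7, -163.1, 280.2]
eef_rot: [0.987, 0.159, -0.0, -0.0]
wrist_force: [-0.2, 0.7, -0.5]
width: 85.4
finger_force: 0.0
```

Request:
jog_arm(
  rows=[
    [[0, -4, 0, 0, 1], [0, -4, 0, 0, 1], [0, -4, 0, 0, 1], [0, -4, 0, 0, 1], [0.5, -2, -2, 0, 1]],
  ],
)

```text
clock: 2.6
tool_pos: [483.5, -345.3, 261.9]
eef_rot: [0.987, 0.158, 0.001, 0.002]
wrist_force: [0.9, -0.2, 0.9]
width: 85.3
finger_force: 0.0
```

```bash
python3 -c "
from h import *
from scipy.spatial.transform import Rotation as Ro
snap('wrist','w1');o=arm.get_obs();print(o['tool_pos'],o['joint_pos'],o['clock']);m=Ro.from_quat(o['eef_rot']).as_matrix();print(np.degrees(np.arctan2(m[1,1],m[0,1])))"
```

```text
[ 482.88400235 -345.84509734  257.31858374] [-6.72007083e-01  3.76697977e-01  1.69886800e+00 -1.00191229e-03
  1.06631917e+00  5.82332662e-01] 2.65
-71.84061314120247
```

View pics/w1.png

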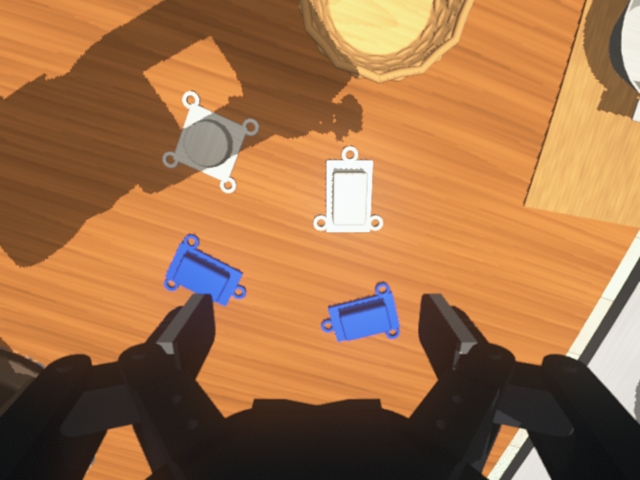

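The wrist view shows the cover upright in the frame, aligned with the gripper: holes at (350,154), (320,223) and (376,223). I'll cross-check its position with these.

```bash
python3 -c "
from h import *
s=load('w1')
print(fit(onz(s,[[350,154],[320,223],[376,223]],5)))
P=cloud(s)[130:240,300:400].reshape(-1,3);q=P[(P[:,2]>14)&(P[:,2]<26)];print(len(q),np.median(q[:,2]),cv2.minAreaRect(q[:,:2].astype(np.float32)))
P=cloud(load('side1'))[335:400,335:395].reshape(-1,3);q=P[(P[:,2]>16)&(P[:,2]<26)];print(len(q),np.median(q[:,2]),cv2.minAreaRect(q[:,:2].astype(np.float32)))
"
```

```text
(array([ 494.54901574, -381.04494982]), np.float64(18.083466939745488), array([[ 0.32641911,  0.05683449],
       [-0.51940034,  0.87434168],
       [ 0.19298123, -0.93117616]]))
1785 19.32572603655691 ((494.8674011230469, -380.8368835449219), (58.99582290649414, 38.06490707397461), 18.19806671142578)
425 20.21203616660313 ((494.97332763671875, -384.8536071777344), (61.757633209228516, 38.985595703125), 18.0623779296875)
```

Request:
jog_arm(
  rows=[
    [[0.4, -1.2, -4, 0, 1], [0.4, -1.2, -4, 0, 1], [0.4, -1.3, -4, 0, 1], [0, 0, -4, 0, 1], [0, 0, -4, 0, 1]],
  ],
  force=60,
)

```text
clock: 3.15
tool_pos: [494.8, -378.5, 58.4]
eef_rot: [0.987, 0.159, -0.0, -0.0]
wrist_force: [-0.1, -0.6, 0.1]
width: 85.3
finger_force: 0.0
```

Request:
jog_arm(
  rows=[
    [[0, 0, 0, 0, 1], [0, 0, 0, 0, 1]],
  ],
)

```text
clock: 3.35
tool_pos: [494.9, -378.1, 60.4]
eef_rot: [0.987, 0.159, -0.001, -0.001]
wrist_force: [0.2, -0.7, 0.8]
width: 85.4
finger_force: 0.0
```

```bash
python3 -c "
from h import *
s=snap('wrist','w2');o=arm.get_obs();print(o['tool_pos'])
P=cloud(s);m=(P[...,2]>14)&(P[...,2]<26)&(np.hypot(P[...,0]-495,P[...,1]+383)<60);q=P[m];print(len(q),cv2.minAreaRect(q[:,:2].astype(np.float32)))"
```

```text
[ 495.74292735 -378.84306944   61.75968613]
6632 ((495.0318603515625, -380.8684997558594), (59.82863998413086, 38.11073303222656), 18.22060203552246)
```

View pics/w2.png

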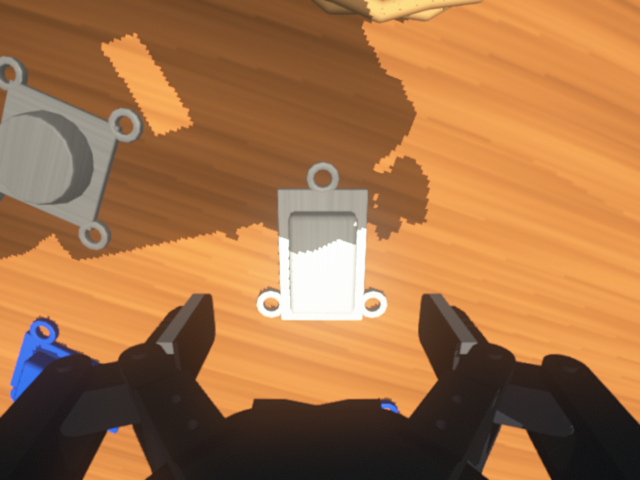

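The fingers at (213) and (421) straddle the cover at x≈322, well centred. I'll descend and close.

Request:
jog_arm(
  rows=[
    [[0, -0.3, -2, 0, 1], [0, 0, -1.8, 0, 1], [0, 0, -1, 0, 1], [0, 0, 0, 0, 1], [0, 0, 0, 0, 1]],
  ],
)

```text
clock: 3.9
tool_pos: [495.7, -381.9, 13.7]
eef_rot: [0.987, 0.159, 0.0, 0.001]
wrist_force: [-0.6, -0.1, 0.8]
width: 85.6
finger_force: 0.0
```

```bash
python3 -c "
from h import *
for i in range(4): print(arm.get_obs()['tool_pos'],arm.get_obs()['width'])"
```

```text
[ 495.73890008 -381.89724825   13.68508231] 85.55171778473178
[ 495.73890008 -381.89724825   13.68508231] 85.55171778473178
[ 495.73890008 -381.89724825   13.68508231] 85.55171778473178
[ 495.73890008 -381.89724825   13.68508231] 85.55171778473178
```

Request:
jog_arm(
  rows=[
    [[0, 0, -0.6, 0, 0.3], [0, 0, 0, 0, 0], [0, 0, 0, 0, -0.4], [0, 0, 0, 0, -1], [0, 0, 0, 0, -1]],
  ],
  force=60,
)

```text
clock: 4.4
tool_pos: [495.2, -381.5, 6.8]
eef_rot: [0.987, 0.159, 0.0, 0.0]
wrist_force: [-0.6, 0.6, 6.5]
width: 36.2
finger_force: 61.0
```

Request:
jog_arm(
  rows=[
    [[0, 0, 0, 0, -1], [0, 0, 0, 0, -1], [0, 0, 0, 0, -1], [0, 0, 0, 0, -1]],
  ],
)

```text
clock: 4.8
tool_pos: [495.2, -381.5, 6.9]
eef_rot: [0.987, 0.159, 0.0, 0.0]
wrist_force: [0.1, 1.8, 5.9]
width: 36.3
finger_force: 61.0
```

Request:
jog_arm(
  rows=[
    [[0, 0, 1, 0, -1], [0, 0, 3, 0, -1], [0, 0, 4, 0, -1], [0, 0, 4, 0, -1], [0, 0, 4, 0, -1]],
  ],
)

```text
clock: 5.3
tool_pos: [494.8, -381.2, 168.5]
eef_rot: [0.987, 0.159, -0.0, -0.0]
wrist_force: [0.7, -0.3, -1.0]
width: 36.3
finger_force: 60.5
```

Request:
jog_arm(
  rows=[
    [[0, 0, 4, 0, -1], [0, 0, 4, 0, -1], [0, 0, 2, 0, -1], [0, 0, 0, 0, -1], [0, 0, 0, 0, -1]],
  ],
)

```text
clock: 5.8
tool_pos: [494.9, -381.3, 266.5]
eef_rot: [0.987, 0.159, 0.0, 0.0]
wrist_force: [-0.6, -0.7, -1.6]
width: 36.0
finger_force: 60.7
```

```bash
python3 -c "
from h import *
s=snap('wrist','w3');o=arm.get_obs();print(o['tool_pos'],o['wrist_force'])
snap('side','s3');snap('top','t3')
cv2.imwrite('pics/c3.png',np.hstack([s['color'][:, 120:520], cv2.resize(load('s3')['color'][200:440,280:480],(400,480))]))"
```

```text
[ 494.57743804 -380.99489275  265.57295439] [-1.09659894 -0.04280579 -2.26843373]
```

View pics/c3.png

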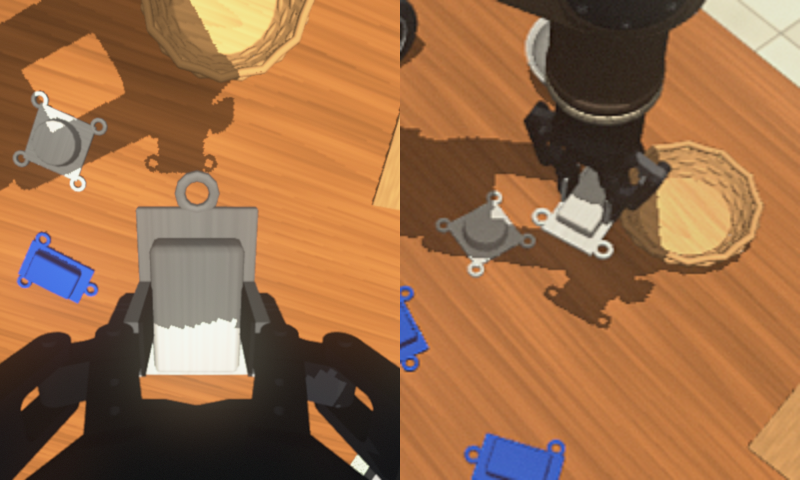

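The cover is held level and firmly, with its single ear at (316,191) in the full wrist image. Next I'll carry and turn it to a viewing spot short of the box.

Request:
jog_arm(
  rows=[
    [[0.5, 3, 0, 7, -1], [0.5, 4, 0, 7.1, -1], [0.5, 4, 0, 7.1, -1], [0.5, 4, 0, 7.1, -1], [0.5, 4, 0, 7.1, -1]],
  ],
)

```text
clock: 6.45
tool_pos: [519.5, -189.7, 265.2]
eef_rot: [0.891, 0.454, -0.001, -0.001]
wrist_force: [0.6, 0.2, -1.1]
width: 36.7
finger_force: 60.7
```

Request:
jog_arm(
  rows=[
    [[0.5, 4, 0, 7.1, -1], [0.5, 4, 0, 7.1, -1], [0.5, 4, 0, 7.1, -1], [0.5, 4, 0, 7.1, -1], [0, 4, 0, 7.1, -1]],
  ],
)

```text
clock: 6.95
tool_pos: [539.9, 10.2, 265.2]
eef_rot: [0.71, 0.704, -0.001, -0.001]
wrist_force: [1.5, -0.2, -1.5]
width: 36.4
finger_force: 60.7
```

Request:
jog_arm(
  rows=[
    [[0, 1, 0, 0, -1], [0, 0, 0, 0, -1], [0, 0, 0, 0, -1], [0, 0, 0, 0, -1]],
  ],
)

```text
clock: 7.35
tool_pos: [540.0, 17.4, 266.0]
eef_rot: [0.713, 0.701, -0.0, -0.0]
wrist_force: [0.1, 0.3, -2.2]
width: 36.4
finger_force: 60.7
```

```bash
python3 -c "
from h import *
from scipy.spatial.transform import Rotation as Ro
for n in ['wrist','side','top']: snap(n,n+'4')
o=arm.get_obs();m=Ro.from_quat(o['eef_rot']).as_matrix();print(o['tool_pos'],np.degrees(np.arctan2(m[1,1],m[0,1])),o['wrist_force'],m[:,2],o['joint_pos'])"
```

```text
[540.11191361  17.5542192  266.24138012] -0.9132302926473005 [-0.13332886 -0.21724427 -2.07447907] [-1.57065440e-04 -1.14354925e-04 -9.99999981e-01] [-2.35283543e-02  2.90835583e-01  1.80595363e+00 -1.36452732e-04
  1.04495778e+00 -7.52098790e-03]
```

View pics/wrist4.png

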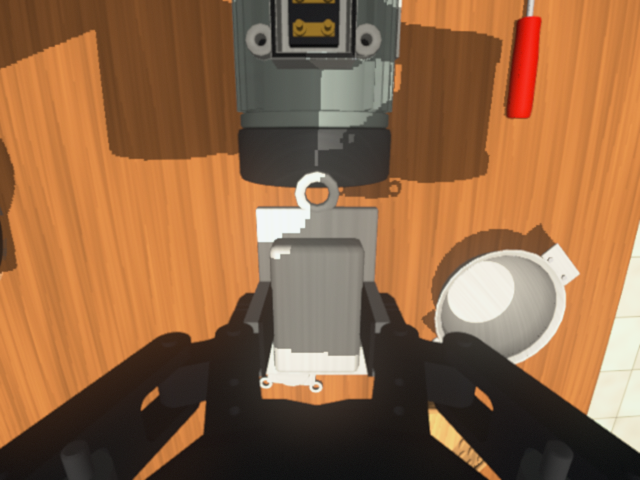

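The wrist view shows the fan-side threads at about (259,40) and (367,40) and the held single ear's hole at (317,191). I'll compute them all in the same camera.

```bash
python3 -c "
from h import *
s=load('wrist4')
a=onz(s,[[259,40],[367,40]],176);print(a)
d=a[0]-a[1];yaw=np.degrees(np.arctan2(d[1],d[0]))-90;print('yaw',yaw,np.linalg.norm(d))
u=np.array([np.cos(np.radians(89.2)),np.sin(np.radians(89.2))]);print('motor',a.mean(0)[:2]+31*u)
h=onz(s,[[317,191]],264.5)[0];print('hole2',h,'cover',h[:2]-48*u,'tcp 540.1,17.5')
P=cloud(s)
q=P[255:285,290:345].reshape(-1,3);print('top z',np.median(q[:,2]))
m=(P[...,2]>278-5)&(P[...,2]<286)
m[:235]=0;m[375:]=0;m[:,:268]=0;m[:,368:]=0
q=P[m];print(len(q),np.linalg.lstsq(np.c_[q[:,:2]-q[:,:2].mean(0),np.ones(len(q))],q[:,2],rcond=None)[0],cv2.minAreaRect(q[:,:2].astype(np.float32)))
for n in ['top4','side4','t3','s3']:
  P=cloud(load(n));c=(540,17.5) if '4' in n else (494.6,-381.)
  m=(abs(P[...,2]-262)<8)&(np.hypot(P[...,0]-c[0],P[...,1]-c[1])<70);q=P[m]
  print(n,len(q), cv2.minAreaRect(q[:,:2].astype(np.float32)) if len(q) else '')
c=s['color'];e=cv2.resize(c[10:70,220:400],(720,240),interpolation=cv2.INTER_CUBIC)
f=cv2.resize(load('side4')['color'][60:330,150:450],(400,360));g=cv2.resize(load('top4')['color'][160:340,160:360],(400,360))
cv2.imwrite('pics/c4.png',np.vstack([np.hstack([f,g]),np.hstack([e,e[:,:80]])]))
"
```

```text
[[507.51041264 144.25587682 176.        ]
 [572.46005961 143.17341497 176.        ]]
yaw 89.045187202567 64.95866658374979
motor [540.41806371 174.71162414]
hole2 [541.22517043  66.74615818 264.5       ] cover [540.55498578  18.75083702] tcp 540.1,17.5
top z 278.4834762756666
11948 [-1.59407506e-03 -9.31850357e-03  2.78330675e+02] ((540.6852416992188, 17.76885986328125), (60.291595458984375, 41.294071197509766), 88.93437957763672)
top4 0 
side4 307 ((546.22412109375, 7.142276763916016), (84.9730453491211, 78.873779296875), 76.39118957519531)
t3 598 ((499.1059265136719, -375.6571044921875), (101.09148406982422, 64.26847076416016), 13.825138092041016)
s3 435 ((490.2478942871094, -390.697509765625), (81.69790649414062, 81.3266830444336), 6.211390018463135)
```

View pics/c4.png

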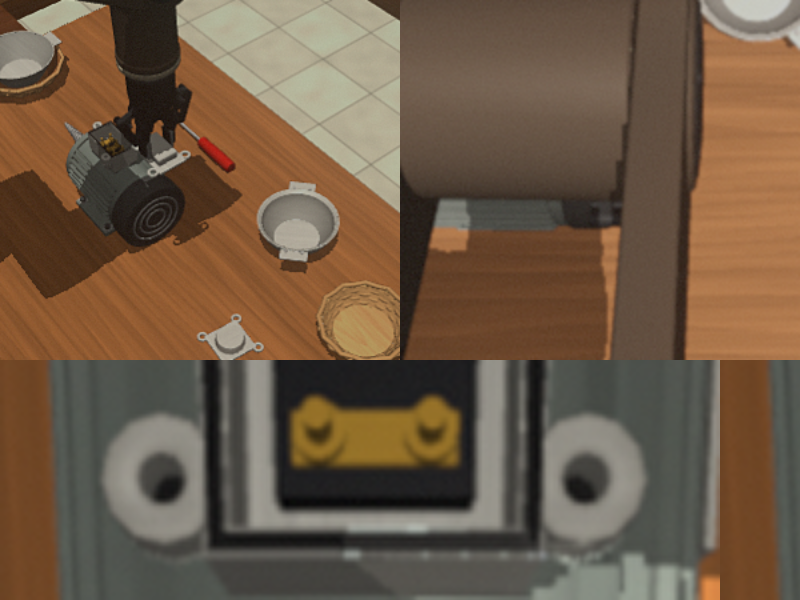

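Wrist and top views agree once the top camera's ~3 mm y bias is removed: motor at about (540.3, 174.5), cover at about (540.5, 18.2). I'll move over the box, still high.

Request:
jog_arm(
  rows=[
    [[0, 2, 0, 0, -1], [0, 4, 0, 0, -1], [0, 4, 0, 0, -1], [0, 4, 0, 0, -1], [0, 1.6, -1, 0, -1]],
  ],
)

```text
clock: 8.0
tool_pos: [540.9, 177.1, 257.2]
eef_rot: [0.712, 0.702, 0.001, 0.0]
wrist_force: [0.0, -0.8, -1.5]
width: 36.2
finger_force: 60.7
```

Request:
jog_arm(
  rows=[
    [[0, 0, -2, 0, -1], [0, 0, -1.5, 0, -1], [0, 0, 0, 0, -1], [0, 0, 0, 0, -1], [0, 0, 0, 0, -1]],
  ],
)

```text
clock: 8.5
tool_pos: [540.7, 174.2, 222.1]
eef_rot: [0.712, 0.702, 0.0, 0.0]
wrist_force: [0.5, -0.0, -1.2]
width: 36.6
finger_force: 60.6
```

```bash
python3 -c "
from h import *
from scipy.spatial.transform import Rotation as Ro
for n in ['wrist','side']: snap(n,n+'5')
o=arm.get_obs();m=Ro.from_quat(o['eef_rot']).as_matrix();print(o['tool_pos'],np.degrees(np.arctan2(m[1,1],m[0,1])),o['wrist_force'])
a=load('wrist5')['color'][140:440,220:420];b=load('side5')['color'][125:215,180:285]
cv2.imwrite('pics/c5.png',np.hstack([cv2.resize(a,(360,540),interpolation=3),cv2.resize(b,(440,540),interpolation=3)]))"
```

```text
[540.65904313 174.33366132 222.15534555] -0.8423510072320246 [ 0.21408684  0.04742727 -2.56314675]
```

View pics/c5.png

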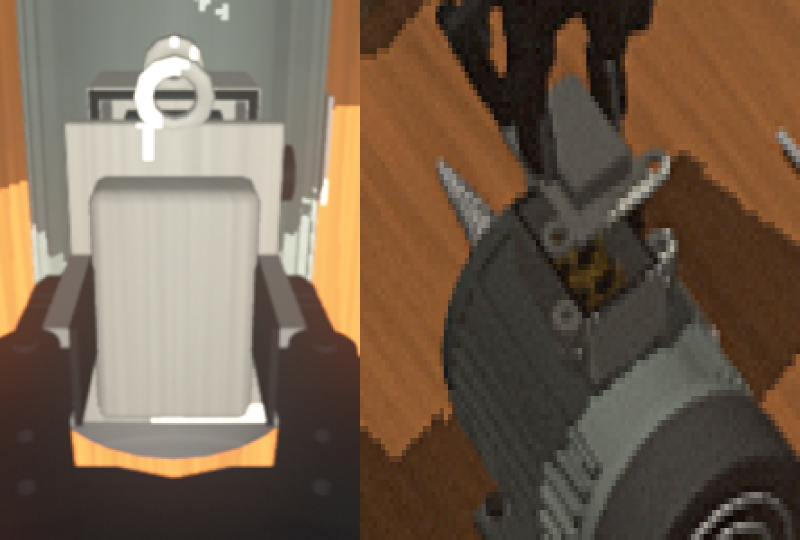

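Wrist: ear and box are laterally aligned (both at crop x≈174). Side: held hole0 is at crop (558,236), over thread0 at (566,316). I'll compare in the side camera.

```bash
python3 -c "
from h import *
s=load('side5')
f=lambda x,y:[180+(x-360+.5)*105/440-.5,125+(y+.5)/6-.5]
a=onz(s,[f(558,236)],219.5)[0]
b=onz(s,[f(566,316)],176)[0]
print(a,b,a-b)
s1=load('side1')
w=load('wrist5')
g=lambda x,y:[220+(x+.5)/1.8-.5,140+(y+.5)/1.8-.5]
h=onz(w,[g(174,91)],219.5)[0];l=onz(w,[g(174,60)],176)[0];print('ear2',h,'lug top-edge',l)
c=onz(w,[g(90,90),g(258,90)],176);print(c)
b=s['color'][135:190,205:270];cv2.imwrite('pics/c6.png',cv2.resize(b,(650,550),interpolation=3))
"
```

```text
[509.35071721 141.30549076 219.5       ] [508.36660919 141.356987   176.        ] [ 0.98410802 -0.05149624 43.5       ]
ear2 [541.64091047 223.61236192 219.5       ] lug top-edge [541.6771099  225.62051139 176.        ]
[[516.35836133 217.0715718  176.        ]
 [566.73650411 216.33618004 176.        ]]
```

View pics/c6.png

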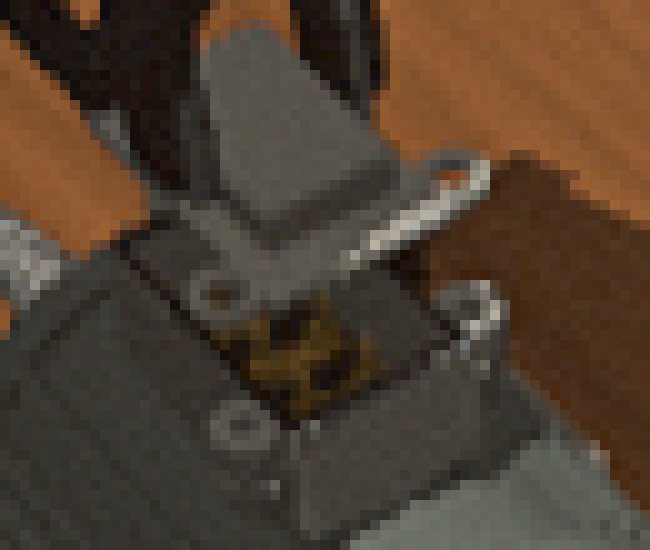

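Here hole0 is at (220,295), thread0 at (241,424), hole1 at (455,180) and thread1 at (465,302).

```bash
python3 -c "
from h import *
s=load('side5');f=lambda x,y:[205+(x+.5)/10-.5,135+(y+.5)/10-.5]
a=onz(s,[f(220,295),f(455,180)],219.5);b=onz(s,[f(241,424),f(465,302)],176);print(a,b,a-b,(a-b).mean(0),np.linalg.norm((a[0]-a[1])),np.linalg.norm((b[0]-b[1])))"
```

```text
[[508.5268771  141.40973975 219.5       ]
 [573.27696538 138.43307974 219.5       ]] [[508.6867152  142.39432298 176.        ]
 [573.94834823 142.41511664 176.        ]] [[-0.1598381  -0.98458323 43.5       ]
 [-0.67138285 -3.9820369  43.5       ]] [-0.41561047 -2.48331006 43.5       ] 64.81847295753049 65.26163633411566
```

The estimates agree within about 1–2 mm and bracket zero, so I'll descend to the hold height.

Request:
jog_arm(
  rows=[
    [[0, 0, -1, 0, -1], [0, 0, -0.8, 0, -1], [0, 0, -0.6, 0, -1], [0, 0, -0.3, 0, -1], [0, 0, 0, 0, -1]],
  ],
)

```text
clock: 9.1
tool_pos: [539.8, 174.5, 193.6]
eef_rot: [0.712, 0.702, -0.0, -0.0]
wrist_force: [1.2, 0.3, -1.2]
width: 36.3
finger_force: 60.7
```

Request:
jog_arm(
  rows=[
    [[0, 0, 0, 0, -1], [0, 0, 0, 0, -1], [0, 0, 0, 0, -1]],
  ],
)

```text
clock: 9.4
tool_pos: [540.3, 174.6, 194.6]
eef_rot: [0.712, 0.702, 0.0, 0.0]
wrist_force: [0.2, 0.2, -2.2]
width: 36.3
finger_force: 60.7
```

```bash
python3 -c "
from h import *
from scipy.spatial.transform import Rotation as Ro
for n in ['wrist','side']: snap(n,n+'7')
o=arm.get_obs();m=Ro.from_quat(o['eef_rot']).as_matrix();print(o['tool_pos'],np.degrees(np.arctan2(m[1,1],m[0,1])),m[:,2],o['wrist_force'],o['moment'])
s=load('wrist7');P=cloud(s)
def tmpl(o,a):
  a=np.radians(a);return o
# flange/ear top height & hole1/thread1 rings: side-view z near hole positions
Q=cloud(load('side7'))
for nm,C in [('wrist',P),('side',Q)]:
  r=(abs(C[...,0]-540)<60)&(abs(C[...,1]-174)<75)
  print(nm,np.histogram(C[r][:,2],bins=np.arange(170,212,2))[0])
  for lo,hi in [(201,208),(186.5,194.5),(172,180)]:
    q=C[r&(C[...,2]>lo)&(C[...,2]<hi)]
    if len(q)>20: print(lo,len(q),np.median(q[:,2]),np.percentile(q[:,0],[1,50,99]),np.percentile(q[:,1],[1,50,99]))
"
```

```text
[540.1995142  174.56845023 194.51720672] -0.8124433161044863 [ 3.07224084e-04  4.73866748e-05 -9.99999952e-01] [-0.27447025  0.73616296 -1.6754822 ] [ 0.01600325 -0.01094015  0.01936426]
wrist [   83   139   541   396     4     0     0     0    15    88  2888  3270
    55   122   147   197   275  1046 10120   663]
201 11546 206.90587436519667 [517.62019435 540.59134903 563.62039505] [146.37017391 179.97231008 204.59290798]
186.5 6266 192.03400597149084 [515.34602981 541.08522717 566.40368535] [133.45966755 209.46516281 230.73424763]
172 1080 175.63668049161868 [516.14450327 541.4374974  566.65355249] [213.80440993 216.9499041  232.16812289]
side [25 35 49 42 26  7  2  0  2 13 55 82 57 30 16 10 24 32 95 78]
201 158 206.42590536031102 [514.77658245 544.22801394 571.25876345] [139.03380098 162.32320068 198.33804115]
186.5 164 192.33436743776318 [501.6577612  532.09093263 580.84023857] [127.37213756 139.48519875 208.49288135]
172 152 175.5998441072716 [501.59096428 520.42673853 580.29224051] [128.3503217  136.82893746 210.9990784 ]
```

Request:
jog_arm(
  rows=[
    [[0, 0.1, -0.1, 0, -1], [0, 0, 0, 0, -1], [0, 0, 0, 0, -1], [0, 0, 0, 0, -1], [0, 0, 0, 0, -1]],
  ],
)

```text
clock: 10.0
tool_pos: [540.1, 175.5, 193.3]
eef_rot: [0.712, 0.702, -0.0, 0.0]
wrist_force: [1.3, 0.2, -2.1]
width: 36.3
finger_force: 60.7
```

```bash
python3 -c "
from h import *
o=arm.get_obs();print(o['clock'],o['tool_pos'],o['wrist_force'],o['qd'])
P=cloud(snap('wrist','w8'));Q=cloud(snap('side','s8'))
def e(C,lo,hi,sel,f):
  q=C[(C[...,2]>lo)&(C[...,2]<hi)&(abs(C[...,0]-540)<60)&(abs(C[...,1]-174)<75)]; q=q[sel(q)]
  return len(q),q.min(0).round(1),q.max(0).round(1),q.mean(0).round(1)
for lo,hi in [(188,194),(173.5,178)]:
  print('ear2',e(P,lo,hi,lambda q:q[:,1]>219,0))
  print('ear0 s',e(Q,lo,hi,lambda q:q[:,0]<513,0)); print('ear1 s',e(Q,lo,hi,lambda q:q[:,0]>568,0))
"
```

```text
10.0 [540.12018988 175.54888313 193.3247892 ] [ 1.30117826  0.18141447 -2.07907548] [ 1.75991013e-03 -4.17642981e-04  9.66357546e-04 -1.90895198e-04
 -8.43322498e-05 -1.01182496e-03]
ear2 (845, array([532., 219., 188.]), array([550.5, 232.9, 192.8]), array([541.1, 226.1, 190.6]))
ear0 s (19, array([501.4, 132.5, 188.1]), array([512. , 151.5, 193.8]), array([506.5, 141.7, 191.1]))
ear1 s (24, array([569.5, 133.1, 188.1]), array([582.5, 164. , 193.7]), array([575.7, 142.2, 190.4]))
ear2 (221, array([534. , 219.1, 173.5]), array([550.4, 232.6, 176.6]), array([541.5, 224.5, 174.9]))
ear0 s (16, array([500.3, 131.5, 174. ]), array([512. , 146.6, 177.8]), array([506.1, 139.4, 175.8]))
ear1 s (14, array([568.1, 130.2, 173.6]), array([580.8, 142. , 177.2]), array([574.1, 136.6, 175.6]))
```

The ears and lugs now coincide within about a millimetre, the gap is about 1 cm, and the arm is steady. I'll hand in.

```bash
python3 -c "
from workcell import arm
print(arm.sign_off())"
```

```text
the job is handed in; nothing more can be done
None
```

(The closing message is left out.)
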